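Dock the slide box in the label reader

TASK

Push the open box of microscope slides along the counter into the bay of the label reader until its back is flush against the reader's front face; then push the sliding guide up to the box so that the box is held squarely, without gaps, between the guide and the fixed side rail. Only push: the box must stay flat on the counter and never be lifted or tipped. Leave the bottle, the vial and the jar where they stand.

Things in the scene. Friction and masses are not known exactly. Their poses are not given: they have to be found in the camera images.
- slide_box: Lidless white card box packed with upright glass slides, 72 mm deep (its x), 96 wide (its y), 30 high, about 0.3 kg, loose on the counter. Origin: centre of its underside. It starts on the robot's side of the reader's bay, up to 7 cm off the bay's middle line and turned up to 20 degrees; its +x side (96 mm) is its back and goes to the reader's face.
- reader: Low white instrument fixed to the counter, 120 mm deep, 55 high. Its x points into it, y to the left. Origin, at counter level: the corner of its flat front face (plane x = 0, from y = -240 to +60 mm, facing the robot) and the fixed side rail's inner face (plane y = 0). The bay is bare counter at x < 0, y < 0, between side rail and sliding guide.
- dock (a point): Where the centre of the box's underside is once docked: reader x = -36, y = -48 mm, at counter level; the docked box has the reader's yaw.
- rail (a point): Middle of the top edge of the inner face of the fixed aluminium side rail, which stands out from the reader's face over reader x = -60 to 0, y = 0 to +10 mm, 34 mm high.
- guide (a joint): Sliding guide: upright aluminium plate parallel to the side rail, reader x = -59 to -3 mm, 10 mm thick, 50 high. Value in m: 0 = fully open, grows as it slides to the rail (reader +y), limit 0.085. Its inner face is at reader y = -0.165 + value, so it meets the docked box at 0.069. Starts at 0 to 0.035; about 4 N of friction; stays where left.
- guide_push (a point): Middle of the guide's outer face (the face away from the box, looking to reader -y), 22 mm above the counter, at reader x = -31 mm; push here in reader +y.
- wash_bottle: White bottle standing to the left of the reader's side rail, diameter 62 mm, 170 mm high; origin: centre of its underside. To be left alone.
- vial: Clear sample vial with a wider blue cap, diameter 32 mm, 54 mm high, standing left of the bay; origin: centre of its underside. To be left alone.
- specimen_jar: Small white lidded jar, diameter 48 mm, 50 mm high, standing right of the guide; origin: centre of its underside. To be left alone.
Not all that is in view belongs to the job. What is shaped like the slide_box but brown or yellow is not meant.

How it is judged:
On the way, in this order (a step that is already met when the one before it is completed fails the run):
1. the box is in the bay with its back flush against the reader's front face (x of slide_box in the frame of reader between -0.04 and -0.032 m and angle between the x axis of slide_box and the x axis of reader, either way round below 0.06 rad and y of slide_box in the frame of reader below -0.04 m), for 0.2 s.
2. the guide is slid up to the box, which stands against the side rail (x of slide_box in the frame of reader between -0.04 and -0.032 m and angle between the x axis of slide_box and the x axis of reader, either way round below 0.06 rad and y of slide_box in the frame of reader between -0.0515 and -0.044 m and value of joint guide above 0.0655 m), for 0.2 s.
At the end, for the whole second after the job is handed in: The box lies flat and at rest, its back within 4 mm of the reader's front face, its side within 3.5 mm of the fixed side rail, square to the reader within 0.06 rad, with the guide slid up to within 3.5 mm of its docked value (0.069 m) (all of step 2 and height (world z) of slide_box below 0.004 m and angle between slide_box's own z axis and vertical below 0.04 rad and linear speed of slide_box below 0.01 m/s and velocity of joint guide between -0.01 and 0.01 m/s); the robot touches nothing.
It fails at once if the box is lifted or tipped off the counter (height (world z) of slide_box above 0.008 m or angle between slide_box's own z axis and vertical above 0.15 rad).
It fails at once if the bottle, vial or jar is moved by more than 15 mm or knocked over (distance of any of wash_bottle, vial, specimen_jar from where it was at the start of the episode above 0.015 m or angle between any of wash_bottle, vial, specimen_jar's own z axis and vertical above 0.3 rad).
It also fails if it takes over 56 s, if anything falls off the work surface, if the arm or the gripper's body presses on something with over 40 N, if the wrist force passes 120 N, or if a joint passes its speed limit or range.

ROBOT

A 6-joint arm with a two-finger parallel gripper is mounted at the origin on the work surface. World frame = base frame: x ahead of the robot, y to its left, z up, the work surface at z = 0. Lengths are in m, angles in rad, forces in N, time in s.
With the tool pointing down it reaches from about 0.425 to 0.95 m from the base axis. Payload 3.5 kg.
Tool frame: the origin (TCP) lies midway between the tips of the shut fingers; the grasp point (between the pads) lies 19 mm behind it (ctrl.pinch_z is the distance from the TCP to the grasp point, in m); z points along the fingers, y is the line along which they close (so a half turn about z gives the same grasp; the last joint's range is limited). The gripper opens to 85 mm and grips with 20 to 120 N. Pads are 22 mm wide; open, the fingers measure 114 mm over their backs; the gripper's body (76 mm by 85 mm) begins 54 mm behind the grasp point. The pads swing forward as they close: fully open they stand 13 mm farther back than shut.
Start: joints at [-1.416, 0.286, 1.577, -0, 1.279, -0.15], TCP at [0.203, -0.644, 0.231] pointing down, gripper open.
Joint ranges: [-2.77, 2.77], [-0.9, 2.22], [0.21, 2.48], [-1.53, 4.67], [0.24, 2.81], [-2.84, 2.84]. Speed limits (rad/s): [2.79, 2.79, 3.14, 3.14, 3.14, 3.14].

INTERFACE

Orientations are given as a unit quaternion [x, y, z, w].
In Python, from plant import get_state, viewer, sign_off, ctrl gives the robot as it stands. The module is installed in compiled form; this text tells all that it offers.
- The arm moves only by the shell command python3 -m handwheel 'ROWS' [FORCE]. ROWS is JSON, a list that holds one entry, the list of rows, each a list of 5 numbers: the finger opening in m, from 0 to 0.0854, then the shift along the tool's x, y, z in m, then the turn about the tool's z in degrees. In form: [[[claw, x, y, z, spin], ...]]. A call has 1 to 12 rows; each row shifts and turns the commanded pose from where the row before left it, along the tool's axes as they then stand; what a row does not reach is not made up. A row lasts 1/12 s, in which the tool goes at most 41.7 mm and 7.16 degrees, less where a joint would pass 70% of its speed; a pose out of reach is approached as far as the arm can. A call is refused whole if a number of a shift passes 0.0417 or a number of a turn 7.16, either way. A call with a gripper value outside its range is refused whole. The fingers move at their own pace and stop on an object; FORCE is the grip in N (left out, the last holds). Time passes only in rows, so rows that do not move let the fingers close. It gives the time, the measured TCP pose, the force, the opening and the grip force at its end, in the units of the state.
- get_state(): the state, without advancing time (a new reading comes with each control period).
- viewer.read_camera(name): name is "side" or "top"; returns the picture (400x640x3 uint8, blue, green, red); there is no depth.
- viewer.camera_params(name): a dict with "fov_y" (degrees; the focal length in pixels is half the picture's height over the tangent of half this angle, whatever the lens; pixels are square), "cx", "cy" (the principal point, pixels), "k1" (the pictures are not rectified: a ray, as slopes to the right and down, at radius r is drawn at 1 + k1 r^2 times it, then the intrinsics apply), "xyz" and "attitude" of the camera in the world. Camera axes: x right, y up, looking along -z (the intrinsics and any distortion apply to the point x, -y, -z); pixel columns grow to the right and rows downward; lengths in m; the calibration is good to about 2 mm. A picture is of the moment at which its call begins. camera_params takes no time and is no camera call.
- sign_off(): hands the job in; it is judged then, once.
Trained networks look in the newest picture that a camera, given by its name, has taken for a name from the list of things; names that differ only in an ending like _2 or _b are one class to them, and where a whole thing is asked for, a point or a joint stands for the part that bears it (a point fixed in the world has none). Each returns a list of dicts, best first, with "confidence" (0 to 1); they miss things now and then, are a little off and sometimes report something else, mostly with a low value. They report only what shows in the picture. A call takes as long as a camera call. They do not tell look-alikes from the thing itself.
- viewer.look_for(camera, name): "extent" ([left, top, width, height] as shares, 0 to 1, of the picture: columns of its width, rows of its height, round what is visible of it).
- viewer.outline_of(camera, name): "mask" (400x640 bool, what is visible of it) and "extent" ([left, top, width, height] as shares, 0 to 1, of the picture: columns of its width, rows of its height, round what is visible of it).
- viewer.pinpoint(camera, name): "xy" ([column, row] as shares, 0 to 1, of the picture: columns of its width, rows of its height: a listed point, or the origin of a listed thing).
The state is a dict: "time": time; "qpos": joint angles; "dq": joint speeds; "joint_efforts": joint torques, N m; "eef_pos": TCP position; "tcp_rot": TCP orientation; "contact_force": force on the tool from outside, world axes, zero at the start; "wrist_torque": the same for the moment, N m; "opening": opening from 0.0 (shut) to 1.0 (fully open); "finger_force": force on a finger pad.
Only numpy, scipy, OpenCV 4.12 (cv2) and the standard library are available. Lean on these libraries where they do the work, as an engineer would, in place of code of your own. Each camera call takes 0.05 s, during which the arm holds its last target. There are 200 camera calls.

## Working session

There is one attempt and no reset: what is moved stays moved. The work goes in short steps, Python scripts to look and compute and a shell command to move; the robot and the scene stay as the last step left them, time stands still between calls to the robot, and variables do not carry over. Pictures are saved under pics/ and viewed, at most 10 in all, crops included, and the job is handed in when it is done.

```bash
mkdir -p pics; cat > h.py <<'E'
import numpy as np, cv2
from scipy.spatial.transform import Rotation as R
from plant import get_state, viewer, sign_off, ctrl
def cam(n):
    p=viewer.camera_params(n); f=200/np.tan(np.radians(p["fov_y"])/2)
    return p,f,R.from_quat(p["attitude"]).as_matrix(),np.array(p["xyz"])
def toworld(n,px,z):
    p,f,M,t=cam(n); px=np.atleast_2d(np.array(px,float))
    d=(px-[p["cx"],p["cy"]])/f; u=d.copy()
    for _ in range(20): u=d/(1+p["k1"]*(u**2).sum(1,keepdims=True))
    r=np.c_[u[:,0],-u[:,1],-np.ones(len(u))]@M.T
    return t+r*((z-t[2])/r[:,2:])
def topix(n,P):
    p,f,M,t=cam(n); c=(np.atleast_2d(P)-t)@M; u=np.c_[c[:,0]/-c[:,2],-c[:,1]/-c[:,2]]
    return u*(1+p["k1"]*(u**2).sum(1,keepdims=True))*f+[p["cx"],p["cy"]]
E
python3 - <<'E'
from h import *
for n in("top","side"):
    im=viewer.read_camera(n); cv2.imwrite(f"pics/{n}0.png",im); print(n,viewer.camera_params(n))
    for t,z in(("slide_box",0),("reader",0),("dock",0),("rail",.034),("guide_push",.022),("wash_bottle",0),("vial",0),("specimen_jar",0)):
        for r in viewer.pinpoint(n,t)[:3]:
            px=np.array(r["xy"])*[640,400]; print(t,round(r["confidence"],2),px.round(1),toworld(n,px,z)[0].round(4))
s=get_state(); print(s["time"],s["eef_pos"],s["tcp_rot"])
E
```

```text
top {'fov_y': 54.658255091359, 'cx': 320.6217841808689, 'cy': 203.0578459643351, 'k1': -0.0621137824544062, 'xyz': array([0.46854642, 0.01565708, 0.86149541]), 'attitude': array([-0.0298016 ,  0.02094055,  0.70712461, -0.70615023])}
slide_box 0.86 [425.9 242.2] [ 0.443  -0.2073  0.    ]
slide_box 0.68 [366.7 283.5] [ 0.3526 -0.075   0.    ]
slide_box 0.63 [310.8 219.7] [0.4934 0.0484 0.    ]
reader 0.7 [293.8 148.1] [0.6552 0.0869 0.    ]
dock 0.77 [314.9 164.3] [0.6179 0.0393 0.    ]
rail 0.87 [294.2 158.9] [0.6241 0.0831 0.034 ]
guide_push 0.75 [359.1 154. ] [ 0.6368 -0.0584  0.022 ]
wash_bottle 0.56 [222.2 137. ] [0.682  0.2508 0.    ]
vial 0.72 [231.2 206.4] [0.5233 0.2272 0.    ]
specimen_jar 0.67 [434.4 182.8] [ 0.5756 -0.229   0.    ]
side {'fov_y': 47.71378592689448, 'cx': 313.1416223559807, 'cy': 206.57756096879237, 'k1': 0.005204182521409447, 'xyz': array([0.49844045, 0.95692247, 0.69074475]), 'attitude': array([-0.01730225,  0.46761739,  0.88371235, -0.00933256])}
slide_box 0.93 [384.7 208. ] [ 0.354  -0.0517  0.    ]
slide_box 0.92 [333.2 234.2] [0.4928 0.0639 0.    ]
slide_box 0.89 [350.8 181.2] [ 0.4399 -0.1916  0.    ]
reader 0.75 [265.2 240.4] [0.6598 0.0894 0.    ]
dock 0.62 [285.3 226.8] [0.6149 0.0335 0.    ]
dock 0.62 [282.6 199.2] [ 0.6332 -0.0949  0.    ]
rail 0.77 [279.2 229.8] [0.623  0.0911 0.034 ]
rail 0.62 [334.4 230.1] [0.4901 0.0918 0.034 ]
guide_push 0.63 [280.6 197.3] [ 0.6353 -0.0708  0.022 ]
wash_bottle 0.58 [247.7 290.5] [0.6767 0.2615 0.    ]
vial 0.9 [321.8 282.7] [0.5183 0.2361 0.    ]
specimen_jar 0.8 [306.3 174.8] [ 0.5731 -0.2297  0.    ]
0.9 [ 0.20260771 -0.64385344  0.2313335 ] [9.88406882e-01 1.51828306e-01 1.27749508e-05 3.49390878e-06]
```

```bash
python3 - <<'E'
import cv2
im=cv2.imread("pics/top0.png"); cv2.imwrite("pics/top0c.png",cv2.resize(im[90:310,190:480],None,fx=2.7,fy=2.7,interpolation=cv2.INTER_CUBIC))
E
```

```text
(no output)
```

View pics/top0c.png

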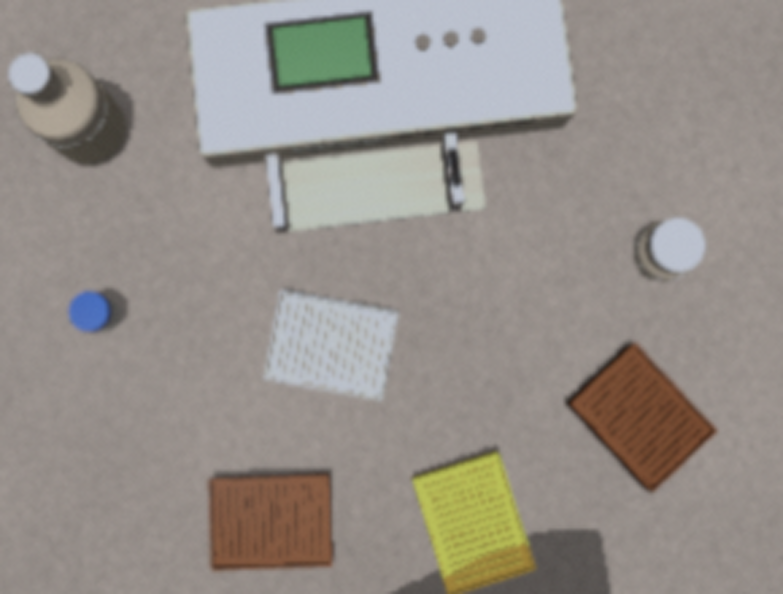

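View pics/side0.png

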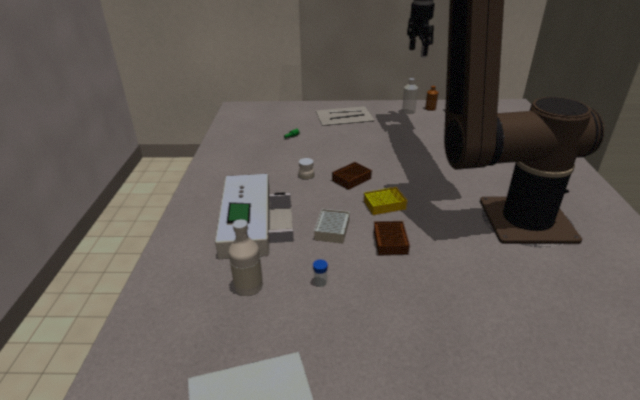

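The top crop shows the white slide box at crop (332,345), with top corners near (285,290), (398,313), (382,398) and (265,380). The reader's front edge runs from (205,155) to (573,113), the rail is at x≈277 and the guide at x≈453. The brown and yellow boxes are look-alikes, and the vial and bottle are on the left. The side view agrees, with the white box at (333,226).

```bash
cat >> h.py <<'E'
def rect(n,name,z,near):
    best=None
    for r in viewer.outline_of(n,name):
        m=r["mask"]; c=np.argwhere(m).mean(0)[::-1]
        if np.hypot(*(c-near))<25 and r["confidence"]>.3: best=m; break
    if best is None: return None
    cs,_=cv2.findContours(best.astype(np.uint8),cv2.RETR_EXTERNAL,cv2.CHAIN_APPROX_NONE)
    c=max(cs,key=cv2.contourArea)[:,0]; w=toworld(n,c,z)[:,:2]
    return cv2.minAreaRect((w*1000).astype(np.float32)),best
E
python3 - <<'E'
from h import *
k=lambda a:np.array(a)/2.7+[190,90]
print("box top crn",toworld("top",k([[285,292],[398,313],[382,398],[265,380]]),.03).round(4).tolist())
print("reader top front",toworld("top",k([[207,153],[573,113]]),.055).round(4).tolist())
print("rail inner edge",toworld("top",k([[279,155],[287,228]]),.034).round(4).tolist())
print("guide inner/outer",toworld("top",k([[445,135],[452,207],[457,133],[463,205]]),.05).round(4).tolist())
viewer.read_camera("top"); b=rect("top","slide_box",.03,[313,218]); print(b and b[0])
r=rect("top","reader",.055,[331,118]); print(r and r[0], r and cv2.boxPoints(r[0]))
E
```

```text
box top crn [[0.5391, 0.0802, 0.03], [0.5221, -0.0101, 0.03], [0.4546, 0.0029, 0.03], [0.4689, 0.0958, 0.03]]
reader top front [[0.6467, 0.1401, 0.055], [0.6777, -0.1476, 0.055]]
rail inner edge [[0.6493, 0.0852, 0.034], [0.5901, 0.0785, 0.034]]
guide inner/outer [[0.6614, -0.0471, 0.05], [0.604, -0.0521, 0.05], [0.663, -0.0566, 0.05], [0.6056, -0.0608, 0.05]]
((495.7452697753906, 44.561336517333984), (97.52851867675781, 73.90674591064453), 78.86392974853516)
((687.3413696289062, 0.7950439453125), (187.45399475097656, 299.6510009765625), 6.557868003845215) [[ 577.1165   138.936  ]
 [ 611.3387  -158.7544 ]
 [ 797.5662  -137.34592]
 [ 763.34406  160.34448]]
```

```bash
cat >> h.py <<'E'
O=np.array([.650,.087]); YAW=np.radians(6.4); EX=np.array([np.cos(YAW),np.sin(YAW)]); EY=np.array([-EX[1],EX[0]])
def tool(target=None,yaw=None):
    s=get_state(); M=R.from_quat(s["tcp_rot"]).as_matrix(); y=np.degrees(np.arctan2(M[1,0],M[0,0])); p=np.array(s["eef_pos"])
    print("t",round(s["time"],2),"tcp",p.round(4),"yaw",round(y,2),"reader xy",[round(float((p[:2]-O)@e),4) for e in(EX,EY)],"F",np.round(s["contact_force"],1))
    if target is not None: print("tool shift",(M.T@(np.array(target)-p)).round(4))
    if yaw is not None: print("spin",round(y-yaw,2))
E
python3 -m handwheel '[[[0.06,0.031,-0.022,0,0],[0.06,0.031,-0.022,0,0],[0.06,0.031,-0.022,0,0],[0.06,0.031,-0.022,0,0],[0.06,0.031,-0.022,0,0],[0.06,0.031,-0.022,0,0],[0.06,0.031,-0.022,0,0],[0.06,0.031,-0.022,0,0],[0.06,0.031,-0.022,0,0],[0.06,0.031,-0.022,0,0],[0.06,0.031,-0.022,0,0],[0.06,0.031,-0.022,0,0]]]'
python3 -m handwheel '[[[0.06,0,0,0,7],[0.06,0,0,0,7],[0.06,0,0,0,7],[0.06,0,0,0,7]]]'
python3 -c "
from h import *
tool([.440,.055,.231],-11.2)"
```

```text
time: 2.05
eef_pos: [0.4791, -0.2788, 0.2317]
tcp_rot: [0.988, 0.152, 0.0, 0.0]
contact_force: [0.2, -0.7, 0.4]
opening: 0.7
finger_force: 0.0
time: 2.38
eef_pos: [0.4785, -0.2799, 0.2315]
tcp_rot: [0.996, -0.094, 0.0, 0.0]
contact_force: [0.8, 0.2, -0.0]
opening: 0.697
finger_force: 0.0
t 2.38 tcp [ 0.4785 -0.2799  0.2315] yaw -10.82 reader xy [-0.2113, -0.3455] F [ 0.8  0.2 -0. ]
tool shift [-0.1007 -0.3217  0.0004]
spin 0.38
```

```bash
python3 -m handwheel '[[[0.06,-0.011,-0.036,0,0],[0.06,-0.011,-0.036,0,0],[0.06,-0.011,-0.036,0,0],[0.06,-0.011,-0.036,0,0],[0.06,-0.011,-0.036,0,0],[0.06,-0.011,-0.036,0,0],[0.06,-0.011,-0.036,0,0],[0.06,-0.011,-0.036,0,0],[0.06,-0.011,-0.034,0,0],[0.06,0,0,0.03,0],[0.06,0,0,0.03,0],[0.06,0,0,0.03,0]]]'
python3 -m handwheel '[[[0.06,0,0,0.03,0],[0.06,0,0,0.03,0],[0.06,0,0,0,0]]]'
python3 - <<'E'
from h import *
tool([.440,.055,.01],-11.2)
s=viewer.read_camera("side"); t=viewer.read_camera("top")
cv2.imwrite("pics/mix1.png",np.vstack([cv2.resize(s[150:300,200:470],(540,300)),cv2.resize(t[150:300,200:470],(540,300))]))
E
```

```text
time: 3.38
eef_pos: [0.4403, 0.0553, 0.1414]
tcp_rot: [0.996, -0.091, 0.002, 0.0]
contact_force: [0.1, -0.1, -0.2]
opening: 0.703
finger_force: 0.0
time: 3.63
eef_pos: [0.4349, 0.0548, 0.0757]
tcp_rot: [0.996, -0.092, -0.006, -0.0]
contact_force: [-1.7, -0.0, -0.4]
opening: 0.702
finger_force: 0.0
t 3.63 tcp [0.4349 0.0548 0.0757] yaw -10.53 reader xy [-0.2174, -0.008] F [-1.7 -0.  -0.4]
tool shift [ 0.0058 -0.0012  0.0657]
spin 0.67
```

View pics/mix1.png

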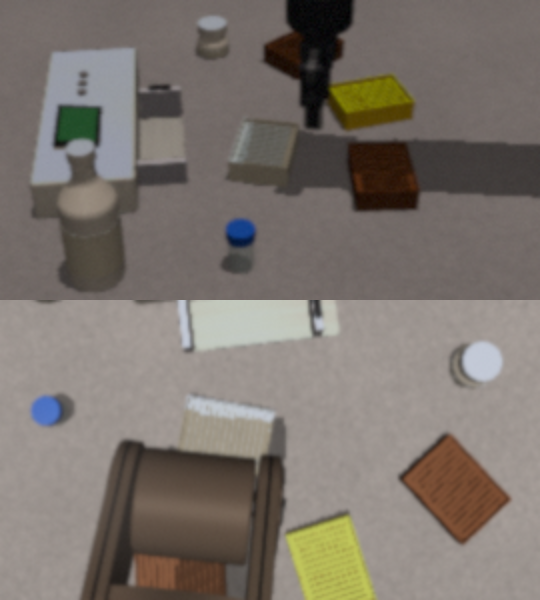

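The side view (upper half) shows the fingers above the gap between the white box and the brown and yellow ones. In the top view the arm hides the fingers. Descending now.

```bash
python3 -m handwheel '[[[0.06,0.001,0,0.022,0.5],[0.06,0.001,0,0.022,0],[0.06,0.001,0,0.02,0],[0.06,0,0,0,0]]]'
python3 - <<'E'
from h import *
tool([.445,.055,.01],-11.2)
viewer.read_camera("side"); b=rect("side","slide_box",.03,[333,226]); print(b and b[0])
E
```

```text
time: 4.07
eef_pos: [0.4423, 0.0536, 0.0167]
tcp_rot: [0.995, -0.096, -0.001, 0.0]
contact_force: [-0.3, 0.4, -0.1]
opening: 0.707
finger_force: 0.0
t 4.07 tcp [0.4423 0.0536 0.0167] yaw -11.05 reader xy [-0.2101, -0.01] F [-0.3  0.4 -0.1]
tool shift [ 0.0024 -0.0019  0.0067]
spin 0.15
((496.45721435546875, 64.87564849853516), (131.8755340576172, 77.23217010498047), 80.31626892089844)
```

```bash
python3 -m handwheel '[[[0.06,0,0,0.008,0],[0.06,0.004,0,0,0],[0.06,0.004,0,0,0],[0.06,0.004,0,0,0],[0.06,0.006,0,0,0],[0.06,0.006,0,0,0],[0.06,0.006,0,0,0],[0.06,0.006,0,0,0],[0.06,0.006,0,0,0],[0.06,0,0,0,0]]]'
python3 - <<'E'
from h import *
tool()
viewer.read_camera("top"); b=rect("top","slide_box",.03,[313,205]); print(b and b[0])
viewer.read_camera("side"); b=rect("side","slide_box",.03,[318,226]); print(b and b[0])
E
```

```text
time: 5.0
eef_pos: [0.4849, 0.0455, 0.0097]
tcp_rot: [0.995, -0.096, 0.0, 0.0]
contact_force: [-0.6, -0.3, -0.0]
opening: 0.703
finger_force: 0.4
t 5.0 tcp [0.4849 0.0455 0.0097] yaw -11.04 reader xy [-0.1687, -0.0228] F [-0.6 -0.3 -0. ]
((553.6817016601562, 34.12908935546875), (95.70462036132812, 29.492624282836914), 83.52320861816406)
((536.0797119140625, 56.32244873046875), (70.70582580566406, 137.3398895263672), 0.10696535557508469)
```

```bash
python3 - <<'E'
from h import *
s=viewer.read_camera("side"); t=viewer.read_camera("top")
cv2.imwrite("pics/mix2.png",np.vstack([cv2.resize(s[170:270,230:390],(480,300),interpolation=cv2.INTER_CUBIC),cv2.resize(t[140:240,240:400],(480,300),interpolation=cv2.INTER_CUBIC)]))
E
```

```text
(no output)
```

View pics/mix2.png

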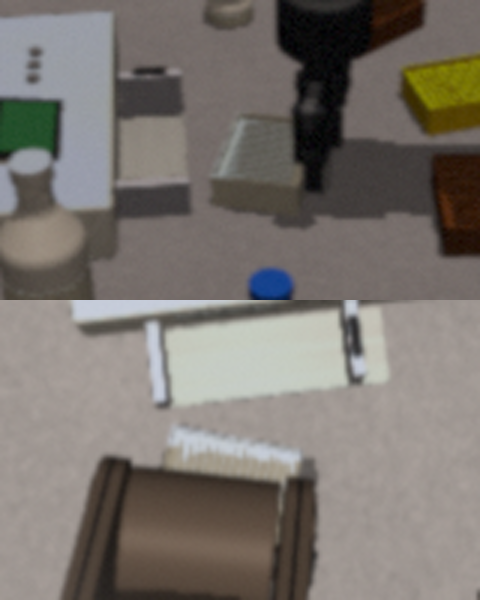

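The white box is in contact with the fingers and its back edge in the top view runs from (172,427) to (302,455). That is full-frame (297.3,182.3) to (340.7,191.7).

```bash
python3 - <<'E'
from h import *
w=toworld("top",[[297.3,182.3],[340.7,191.7]],.03)[:,:2]; d=w[0]-w[1]
yaw=np.arctan2(-d[0],d[1]); c=w.mean(0)-.036*np.array([np.cos(yaw),np.sin(yaw)])
print(w,np.linalg.norm(d),np.degrees(yaw),c,[(c-O)@e for e in (EX,EY)])
# rail / guide / reader from both views
k=lambda a:(np.array(a)-[0,300])/3+[240,140]
q=toworld("top",k([[166,402],[158,320],[360,378],[352,302]]),.034)[:,:2]; print([[round(float((x-O)@e),4) for e in(EX,EY)] for x in q])
tool()
E
```

```text
[[ 0.57349216  0.07651252]
 [ 0.55283332 -0.01729537]] 0.09605575621456196 -12.419713720869813 [0.5280052  0.03735114] [np.float64(-0.12676882743879037), np.float64(-0.03574081295086382)]
[[-0.0593, 0.0002], [0.0009, -0.0005], [-0.0579, -0.1405], [-0.0021, -0.1415]]
t 5.3 tcp [0.4842 0.0456 0.0095] yaw -11.04 reader xy [-0.1694, -0.0226] F [-0.2 -0.1 -0.1]
```

```bash
python3 -m handwheel '[[[0.06,0.006,0,0,0],[0.06,0.006,0,0,0],[0.06,0.006,0,0,0],[0.06,0.006,0,0,0],[0.06,0.006,0,0,0],[0.06,0.006,0,0,0],[0.06,0.006,0,0,0],[0.06,0.006,0,0,0],[0.06,0.0047,0.0016,0,-2],[0.06,0.0047,0.0016,0,-2],[0.06,0.0047,0.0016,0,-2],[0.06,0.0047,0.0016,0,-2]]]'
python3 - <<'E'
from h import *
s=viewer.read_camera("side"); t=viewer.read_camera("top"); tool()
cv2.imwrite("pics/mix3.png",np.vstack([cv2.resize(s[170:270,230:390],(480,300),interpolation=cv2.INTER_CUBIC),cv2.resize(t[120:220,240:400],(480,300),interpolation=cv2.INTER_CUBIC)]))
E
```

```text
time: 6.3
eef_pos: [0.5494, 0.0272, 0.0093]
tcp_rot: [1.0, -0.026, 0.0, 0.0]
contact_force: [-1.5, 0.1, -0.5]
opening: 0.704
finger_force: 0.9
t 6.4 tcp [0.5504 0.027  0.0097] yaw -3.06 reader xy [-0.1057, -0.0485] F [ 0.8 -0.2 -0. ]
```

View pics/mix3.png

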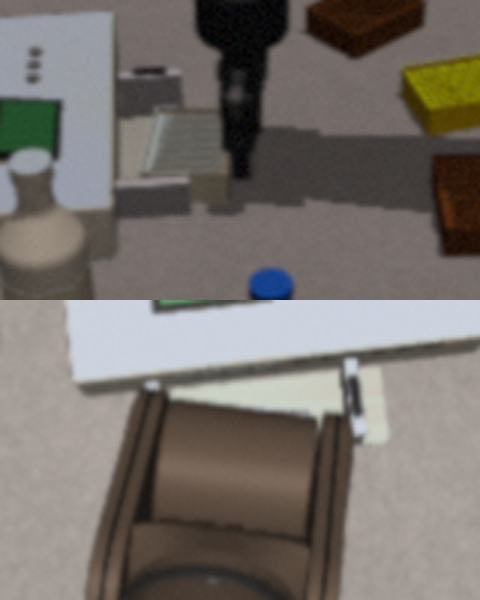

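The box is entering the bay beside the rail, with its left-front corner near (230,195) in the side half, and the fingers still behind it. Turning the rest and finishing the push.

```bash
python3 -m handwheel '[[[0.06,0.0047,0.0015,0,-1.9],[0.06,0.0047,0.0015,0,-1.9],[0.06,0.0047,0.0015,0,-1.9],[0.06,0.004,0.0015,0,-1.9],[0.06,0.003,0.0015,0,-1.9],[0.06,0.002,0,0,0]]]'
python3 - <<'E'
from h import *
s=viewer.read_camera("side"); tool()
b=rect("side","slide_box",.03,[290,226]); print(b and b[0])
E
```

```text
time: 6.9
eef_pos: [0.572, 0.0201, 0.0094]
tcp_rot: [0.998, 0.056, -0.0, 0.0]
contact_force: [-3.6, -0.8, 1.6]
opening: 0.699
finger_force: 2.2
t 6.95 tcp [0.5724 0.0202 0.0095] yaw 6.39 reader xy [-0.0846, -0.0577] F [-1.9 -0.1 -0. ]
((614.4944458007812, 44.62554168701172), (71.9604263305664, 138.34185791015625), 6.39077615737915)
```

```bash
python3 -m handwheel '[[[0.06,0.0015,0,0,0],[0.06,0.0015,0,0,0],[0.06,0.0015,0,0,0]]]'; python3 -m handwheel '[[[0.06,0.001,0,0,0],[0.06,0.001,0,0,0],[0.06,0,0,0,0]]]'
python3 -c "
from h import *
tool()"
```

```text
time: 7.25
eef_pos: [0.5761, 0.021, 0.0094]
tcp_rot: [0.998, 0.056, -0.0, -0.0]
contact_force: [-4.5, -0.8, 3.1]
opening: 0.704
finger_force: 2.9
time: 7.5
eef_pos: [0.576, 0.021, 0.0094]
tcp_rot: [0.998, 0.057, -0.004, -0.0]
contact_force: [-11.3, -3.3, 8.8]
opening: 0.704
finger_force: 5.7
t 7.5 tcp [0.576  0.021  0.0094] yaw 6.48 reader xy [-0.0809, -0.0573] F [-11.3  -3.3   8.8]
```

The box is stalled at the predicted contact point, so it is flush. Backing off and clearing the view.

```bash
python3 -m handwheel '[[[0.06,0,0,0,0],[0.06,-0.01,0,0,0],[0.06,-0.02,0,0,0],[0.06,-0.02,0,0,0],[0.06,0,0,-0.04,0],[0.06,0,0,-0.04,0],[0.06,0,0,-0.04,0],[0.0,-0.004,0.04,0,0],[0.0,-0.004,0.04,0,0],[0.0,-0.004,0.04,0,0],[0.0,-0.004,0.04,0,0],[0.0,-0.004,0.04,0,0]]]'
python3 - <<'E'
from h import *
s=viewer.read_camera("side"); t=viewer.read_camera("top"); tool()
cv2.imwrite("pics/mix4.png",np.vstack([cv2.resize(s[170:270,230:390],(480,300),interpolation=cv2.INTER_CUBIC),cv2.resize(t[120:220,240:400],(480,300),interpolation=cv2.INTER_CUBIC)]))
b=rect("top","slide_box",.03,[315,164]); print(b and b[0], b and [round(float((np.array(b[0][0])/1000-O)@e),4) for e in (EX,EY)])
E
```

```text
time: 8.5
eef_pos: [0.5323, -0.1874, 0.1301]
tcp_rot: [0.998, 0.056, 0.002, 0.001]
contact_force: [0.6, 0.6, -0.6]
opening: 0.004
finger_force: 0.0
t 8.6 tcp [ 0.5327 -0.1912  0.1305] yaw 6.11 reader xy [-0.1476, -0.2633] F [ 0.1  0.3 -0.1]
((620.6796875, 27.675857543945312), (77.49288940429688, 97.50361633300781), 6.614562034606934) [-0.0358, -0.0557]
```

View pics/mix4.png

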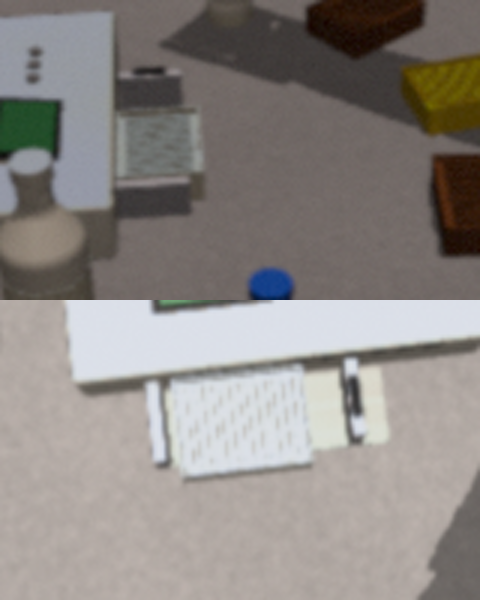

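The box is flush against the reader face, square, about 8 mm from the rail (top half: box corners (172,378) to (310,465)), and the guide is at x≈355. Next, the tool goes outside the guide.

```bash
python3 - <<'E'
from h import *
w=O-EX*.031-EY*.190; print(w); tool([*w,.13],6.4)
for n in("top","side"):
    viewer.read_camera(n)
    for r in viewer.pinpoint(n,"guide_push")[:1]:
        q=toworld(n,np.array(r["xy"])*[640,400],.022)[0,:2]; print(n,[round(float((q-O)@e),4) for e in(EX,EY)])
E
```

```text
[ 0.64037229 -0.10527144]
t 8.65 tcp [ 0.5322 -0.1884  0.1299] yaw 6.18 reader xy [-0.1477, -0.2606] F [-0.1  0.8  0.3]
tool shift [ 0.1165 -0.071   0.0003]
spin -0.22
top [-0.0319, -0.142]
side [-0.0343, -0.1406]
```

```bash
python3 -m handwheel '[[[0,0.029,-0.018,0,0],[0,0.029,-0.018,0,0],[0,0.029,-0.018,0,0],[0,0.029,-0.017,0,0],[0,0,0,0.028,0],[0,0,0,0.028,0],[0,0,0,0.028,0],[0,0,0,0.028,0],[0,0,0,0,0]]]'
python3 -c "
from h import *
w=O-EX*.031-EY*.190;tool([*w,.018],6.4)"
```

```text
time: 9.6
eef_pos: [0.6337, -0.0983, 0.0104]
tcp_rot: [0.998, 0.058, -0.006, -0.002]
contact_force: [-1.7, 0.5, -0.8]
opening: -0.001
finger_force: 0.0
t 9.6 tcp [ 0.6337 -0.0983  0.0104] yaw 6.61 reader xy [-0.0369, -0.1823] F [-1.7  0.5 -0.8]
tool shift [ 0.0057  0.0077 -0.0077]
spin 0.21
```

```bash
python3 -m handwheel '[[[0,0.003,-0.004,-0.006,0],[0,0.002,-0.005,0,0],[0,0,-0.005,0,0],[0,0,-0.005,0,0],[0,0,-0.005,0,0],[0,0,-0.005,0,0],[0,0,-0.004,0,0],[0,0,-0.004,0,0],[0,0,-0.004,0,0],[0,0,-0.004,0,0],[0,0,-0.004,0,0],[0,0,0,0,0]]]'
python3 -c "
from h import *
w=O-EX*.031-EY*.1205;tool([*w,.018],6.4)"
```

```text
time: 10.6
eef_pos: [0.6385, -0.052, 0.0237]
tcp_rot: [0.998, 0.056, 0.001, -0.0]
contact_force: [1.4, -2.0, 2.1]
opening: -0.002
finger_force: 1.1
t 10.6 tcp [ 0.6385 -0.052   0.0237] yaw 6.47 reader xy [-0.0269, -0.1369] F [ 1.4 -2.   2.1]
tool shift [-0.0041 -0.0164  0.0057]
spin 0.07
```

```bash
python3 -m handwheel '[[[0,-0.002,-0.003,0.003,0],[0,-0.002,-0.003,0,0],[0,0,-0.003,0,0],[0,0,-0.002,0,0],[0,0,-0.002,0,0],[0,0,0,0,0]]]'
python3 - <<'E'
from h import *
tool()
viewer.read_camera("top"); b=rect("top","slide_box",.03,[313,164]); print(b and b[0])
viewer.read_camera("side"); r=viewer.pinpoint("side","guide_push")
for x in r[:1]:
    q=toworld("side",np.array(x["xy"])*[640,400],.022)[0,:2]; print([round(float((q-O)@e),4) for e in(EX,EY)])
E
```

```text
time: 11.1
eef_pos: [0.6325, -0.0403, 0.0198]
tcp_rot: [0.998, 0.057, 0.0, 0.001]
contact_force: [1.8, -4.7, -0.7]
opening: 0.002
finger_force: 2.5
t 11.1 tcp [ 0.6325 -0.0403  0.0198] yaw 6.49 reader xy [-0.0316, -0.1246] F [ 1.8 -4.7 -0.7]
((615.790771484375, 59.85055160522461), (79.0581283569336, 43.66757583618164), 0.2836543321609497)
[-0.0277, -0.1162]
```

Continuing in small steps until the box stalls against the rail.

```bash
python3 -m handwheel '[[[0,0,-0.0015,0,0],[0,0,-0.0015,0,0],[0,0,-0.0015,0,0],[0,0,0,0,0]]]';python3 -m handwheel '[[[0,0,-0.0015,0,0],[0,0,-0.001,0,0],[0,0,0,0,0]]]';python3 -m handwheel '[[[0,0,-0.001,0,0],[0,0,-0.001,0,0],[0,0,0,0,0]]]'
python3 -c "
from h import *
tool()"
```

```text
time: 11.63
eef_pos: [0.632, -0.0361, 0.0198]
tcp_rot: [0.998, 0.057, 0.0, 0.001]
contact_force: [3.3, -5.6, 0.3]
opening: -0.001
finger_force: 2.8
time: 11.88
eef_pos: [0.6319, -0.0354, 0.0198]
tcp_rot: [0.998, 0.057, 0.0, 0.002]
contact_force: [2.6, -9.5, -0.0]
opening: -0.0
finger_force: 5.4
time: 12.13
eef_pos: [0.632, -0.0354, 0.0199]
tcp_rot: [0.998, 0.057, 0.0, 0.004]
contact_force: [3.5, -16.1, -1.3]
opening: -0.004
finger_force: 8.0
t 12.13 tcp [ 0.632  -0.0354  0.0199] yaw 6.57 reader xy [-0.0316, -0.1196] F [  3.5 -16.1  -1.3]
```

Stalled at y = -0.1196, where -0.1205 was expected, so it is seated. Retreating and checking.

```bash
python3 -m handwheel '[[[0,0,0,0,0],[0,0,0.01,0,0],[0,0,0.02,0,0],[0,0,0.02,0,0],[0,0,0,-0.03,0],[0,0,0,-0.04,0],[0,0,0,-0.04,0],[0,-0.03,0.025,0,0],[0,-0.03,0.025,0,0],[0,-0.03,0.025,0,0],[0,-0.03,0.025,0,0],[0,0,0,0,0]]]'
python3 - <<'E'
from h import *
s=viewer.read_camera("side"); t=viewer.read_camera("top"); tool()
cv2.imwrite("pics/mix5.png",np.vstack([cv2.resize(s[170:270,230:390],(480,300),interpolation=cv2.INTER_CUBIC),cv2.resize(t[120:220,240:400],(480,300),interpolation=cv2.INTER_CUBIC)]))
b=rect("top","slide_box",.03,[315,164]); print(b and b[0], b and [round(float((np.array(b[0][0])/1000-O)@e),4) for e in (EX,EY)])
for n in("top","side"):
    for r in viewer.pinpoint(n,"guide_push")[:1]:
        q=toworld(n,np.array(r["xy"])*[640,400],.022)[0,:2]; print(n,[round(float((q-O)@e),4) for e in(EX,EY)])
E
```

```text
time: 13.13
eef_pos: [0.5242, -0.1954, 0.1284]
tcp_rot: [0.999, 0.054, -0.003, -0.002]
contact_force: [0.9, 0.3, -0.8]
opening: -0.005
finger_force: 0.0
t 13.23 tcp [ 0.5275 -0.1931  0.129 ] yaw 6.31 reader xy [-0.153, -0.2647] F [ 0.4 -0.5 -0.1]
((617.7919921875, 36.50818634033203), (80.65338897705078, 98.87972259521484), 6.0330939292907715) [-0.0376, -0.0466]
top [-0.0314, -0.1008]
```

View pics/mix5.png

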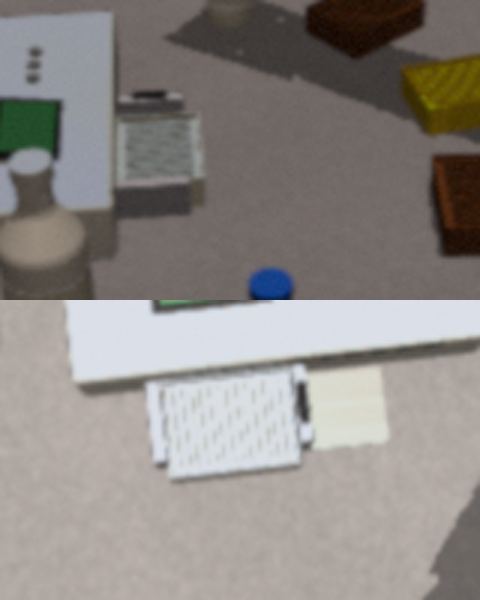

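The box sits between the rail (x≈158) and the guide (x≈303) without visible gaps. I'll check that its back stayed flush by comparing the front edge with the earlier image.

```bash
python3 - <<'E'
from h import *
a=[cv2.imread(f"pics/mix{i}.png",0).astype(float) for i in(4,5)]
for x in(200,220,240,260,280):
    print("front/back edge rows",x,[(455+int(np.argmin(np.diff(g[455:490,x-4:x+5].mean(1)))),350+int(np.argmin(g[350:395,x-4:x+5].mean(1)))) for g in a])
for y in(130,150,170): print("side col",y,[185+int(np.argmin(np.diff(g[y-4:y+5,185:220].mean(0)))) for g in a])
E
```

```text
front/back edge rows 200 [(474, 372), (474, 372)]
front/back edge rows 220 [(472, 370), (472, 370)]
front/back edge rows 240 [(469, 368), (469, 368)]
front/back edge rows 260 [(466, 365), (466, 365)]
front/back edge rows 280 [(465, 363), (465, 363)]
side col 130 [198, 198]
side col 150 [202, 202]
side col 170 [201, 201]
```

The front edge hasn't moved, so the box is still flush and square. Handing in.

```bash
python3 -c "
from h import *
print(sign_off())"
```

```text
the job is handed in; nothing more can be done
None
```

The slide box is flush against the reader and held squarely between the side rail and the guide, with the arm clear; I handed the job in at about 13 s, and `sign_off()` returned no verdict.

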